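Move the reagent row into the bench rack in reverse order

ROBOT

A 7-joint arm with a two-finger parallel gripper is mounted at the origin on a cart in front of the work surface, level with it; the furniture and walls round the work are solid. World frame = base frame: x ahead of the robot, y to its left, z up, the work surface at z = 0. Lengths are in m, angles in rad, forces in N, time in s.
With the tool pointing down it reaches from about 0.425 to 0.925 m from the base axis. Payload 6.8 kg.
Tool frame: the origin (TCP) lies midway between the tips of the shut fingers; the grasp point (between the pads) lies 19 mm behind it; y points along the fingers, z is the direction in which the jaws open and shut, and the axes are right-handed (so a half turn about y gives the same grasp; the last joint's range is limited). The gripper opens to 85 mm and grips with 20 to 120 N. Pads are 22 mm wide; open, the fingers measure 114 mm over their backs; the gripper's body (76 mm by 85 mm) begins 54 mm behind the grasp point. The pads swing forward as they close: fully open they stand 13 mm farther back than shut.
Start: joints at [-1.289, 0.477, 0.022, 1.555, -0.011, 1.109, -0.083], TCP at [0.257, 0.624, 0.231] pointing down, gripper open.
Joint ranges: [-2.96, 2.96], [-0.34, 2.1], [-1.41, 1.46], [0.24, 2.44], [-1.37, 4.51], [0.17, 1.92], [-2.96, 2.96]. Speed limits (rad/s): [2.39, 2.39, 3.14, 3.14, 3.14, 3.14, 3.14].

INTERFACE

Orientations are given as a unit quaternion [w, x, y, z].
In Python, from station import bot gives the robot as it stands. The module is installed in compiled form; this text tells all that it offers.
- The arm moves only by the shell command python3 -m crank 'ROWS' [FORCE]. ROWS is JSON, a list of rows, each an object with "linear": the shift along the tool's x, y, z in m, a list of three; "dr": the turn, a rotation vector about the tool's x, y, z in degrees, a list of three; "hand": the gripper command: -1 is shut, 1 is fully open, values between are in proportion. A call has 1 to 10 rows; each row is the pose to reach, as a shift and turn from the pose commanded when the call began, along the tool's axes at that moment; what a row does not reach only later rows make up. A row lasts 1/12 s, in which the tool goes at most 41.7 mm and 7.16 degrees, less where a joint would pass 70% of its speed; a pose out of reach is approached as far as the arm can. A call with a gripper value outside its range is refused whole. The fingers move at their own pace and stop on an object; FORCE is the grip in N (left out, the last holds). Time passes only in rows, so rows that repeat a pose let the fingers close. It gives the time, the measured TCP pose, the force and the opening at its end, in the units of the state.
- bot.get_obs(): the state, without advancing time (a new reading comes with each control period).
- bot.read_camera(name): name is "scene" or "side" or "wrist"; returns the picture (420x560x3 uint8, blue, green, red); there is no depth.
- bot.camera_params(name): a dict with "K" (3x3 intrinsics, pixels), "R" (3x3) and "t" (3): a world point X has camera coordinates R X + t; the wrist camera has in their place "hand_eye" (4x4, takes a point from camera to tool coordinates, whose origin is the TCP and whose axes are the tool frame's). Camera axes: x right, y down, z forward; pixel columns grow to the right and rows downward; lengths in m; the calibration is good to about 2 mm. The wrist camera is an equidistant fisheye: a pixel r from the principal point sees the ray r / f radians off the axis. A picture is of the moment at which its call begins: read the wrist's pose just before it. camera_params takes no time and is no camera call.
- bot.hand_in(): hands the job in, once; it reports no verdict.
Trained networks look in the newest picture that a camera, given by its name, has taken for a name from the list of things; names that differ only in an ending like _2 or _b are one class to them, and where a whole thing is asked for, a point or a joint stands for the part that bears it (a point fixed in the world has none). Each returns a list of dicts, best first, with "score" (0 to 1); they miss things now and then, are a little off and sometimes report something else, mostly with a low value. They report only what shows in the picture. A call takes as long as a camera call.
- bot.search_frame(camera, target): "extent" ([left, top, right, bottom] in pixels, round what is visible of it).
- bot.cut_out(camera, target): "pixels" (420x560 bool, what is visible of it) and "extent" ([left, top, right, bottom] in pixels, round what is visible of it).
- bot.place_of(camera, target): "xy" ([column, row] in pixels: a listed point, or the origin of a listed thing).
The state is a dict: "t": time; "q": joint angles; "joint_vel": joint speeds; "joint_torque": joint torques, N m; "eef_pos": TCP position; "tool_rot": TCP orientation; "contact_force": force on the tool from outside, world axes, zero at the start; "torque": the same for the moment, N m; "gripper_width": opening from 0.0 (shut) to 1.0 (fully open).
Only numpy, scipy, OpenCV 4.12 (cv2) and the standard library are available. Lean on these libraries where they do the work, as an engineer would, in place of code of your own. Each camera call takes 0.05 s, during which the arm holds its last target. There are 200 camera calls.

TASK

Move the four containers from the grey cells of the carrier into the four compartments of the white bench rack, one each and in reverse order: as seen from the robot, the container now at the left end of its row goes to the right end of the rack, the second from the left to the second from the right, and so on. Keep every container upright, leave each standing flat inside its compartment, and do not shift the tape roll.

Things in the scene. Friction and masses are not known exactly. Their poses are not given: they have to be found in the camera images.
- dropper_bottle: Upright squeeze dropper bottle, about 110 g: round body 46 mm diameter up to 113 mm, above it a shoulder cap 28 mm wide up to 129 mm and a narrow dropper tip 18 mm wide, 156 mm tall in all. Origin at the centre of its underside, z up its axis.
- mist_bottle: Upright slim spray bottle, about 90 g: round body 42 mm diameter up to 134 mm, then a tan collar 22 mm wide up to 149 mm and a thin nozzle 15 mm wide, 170 mm tall in all. Origin at the centre of its underside, z up its axis.
- jar: Wide lidded jar, cream lid, about 70 g: 61 mm diameter, 82 mm tall; the lid is fixed. Origin at the centre of its underside, z up its axis.
- specimen_cup: Small dark grey-green lidded specimen cup, about 30 g: body 44 mm diameter, ribbed cap 52 mm diameter from 41 to 57 mm height, 57 mm tall in all; the cap is fixed. Origin at the centre of its underside, z up its axis.
- cell_a: One of four identical grey square cells, fixed side by side in a row at 88 mm pitch; at the start the dropper bottle stands in it. Outside 87 mm, open well 78 mm square. Origin: centre of its underside, 4 mm above the worktop; well floor 10 mm, rim 18 mm above the worktop. y runs along the row to the robot's left, x away from the robot. Cells change places from start to start.
- cell_b: One of four identical grey square cells, fixed side by side in a row at 88 mm pitch; at the start the mist bottle stands in it. Outside 87 mm, open well 78 mm square. Origin: centre of its underside, 4 mm above the worktop; well floor 10 mm, rim 18 mm above the worktop. y runs along the row to the robot's left, x away from the robot. Cells change places from start to start.
- cell_c: One of four identical grey square cells, fixed side by side in a row at 88 mm pitch; at the start the jar stands in it. Outside 87 mm, open well 78 mm square. Origin: centre of its underside, 4 mm above the worktop; well floor 10 mm, rim 18 mm above the worktop. y runs along the row to the robot's left, x away from the robot. Cells change places from start to start.
- cell_d: One of four identical grey square cells, fixed side by side in a row at 88 mm pitch; at the start the specimen cup stands in it. Outside 87 mm, open well 78 mm square. Origin: centre of its underside, 4 mm above the worktop; well floor 10 mm, rim 18 mm above the worktop. y runs along the row to the robot's left, x away from the robot. Cells change places from start to start.
- bench_rack: White fixed rack, 98 x 362 mm, with a row of four open compartments 78 mm square. Origin: centre of its underside, on the worktop. y runs along the row to the robot's left, x away from the robot. Compartment centres at x = 0, y = +132, +44, -44, -132 mm; floor 10 mm, wall tops 18 mm up. Stands in front of or behind the cells; both rows turned up to 10 degrees.
- tape: Bystander: roll of tan tape lying flat, loose, 93 mm diameter, 48 mm high. Origin at the centre of its underside.

How it is judged:
By the outcome, as a careful person would: the job done as asked, in the order asked, and still so for the second after the job is handed in, with the robot touching nothing.
It also fails if it takes over 101 s, if anything falls off the work surface, if the arm or the gripper's body presses on something with over 40 N, if the wrist force passes 120 N, or if a joint passes its speed limit or range.

## Working session

There is one attempt and no reset: what is moved stays moved. The work goes in short steps, Python scripts to look and compute and a shell command to move; the robot and the scene stay as the last step left them, time stands still between calls to the robot, and variables do not carry over. Pictures are saved under pics/ and viewed, about 12 in all and at most 16, crops included, and the job is handed in when it is done.

```bash
mkdir -p pics; cat > h.py <<'E'
from station import bot
import numpy as np, cv2
def ray(cam,px):
    p=bot.camera_params(cam);R=np.array(p['R']);t=np.array(p['t']);K=np.array(p['K'])
    d=R.T@np.linalg.inv(K)@np.array([px[0],px[1],1.]);return -R.T@t,d
def onz(cam,px,z):
    c,d=ray(cam,px);return c+d*(z-c[2])/d[2]
def proj(cam,X):
    p=bot.camera_params(cam);x=np.array(p['K'])@(np.array(p['R'])@np.array(X)+np.array(p['t']));return x[:2]/x[2]
def tri(pa,pb):
    A=[];b=[]
    for cam,px in(('scene',pa),('side',pb)):
        c,d=ray(cam,px);d/=np.linalg.norm(d);P=np.eye(3)-np.outer(d,d);A.append(P);b.append(P@c)
    return np.linalg.lstsq(np.vstack(A),np.hstack(b),rcond=None)[0]
E
python3 - <<'E'
from h import *
o=bot.get_obs();print(o['eef_pos'],o['tool_rot'],o['gripper_width'],o['t'])
for c in('scene','side'):
    im=bot.read_camera(c);cv2.imwrite(f'pics/{c}0.png',im)
    p=bot.camera_params(c);print(c,(-np.array(p['R']).T@np.array(p['t'])).round(3))
    for n,z in(('dropper_bottle',.01),('mist_bottle',.01),('jar',.01),('specimen_cup',.01),('bench_rack',0),('tape',0),('cell_a',.004)):
        for r in bot.place_of(c,n)[:4 if n=='cell_a' else 2]:
            print(n,round(r['score'],2),np.round(r['xy'],1),onz(c,r['xy'],z).round(3))
print(bot.camera_params('wrist'))
E
```

```text
[0.25627255 0.62382801 0.23033546] [-0.69308645  0.694358   -0.1370168   0.13683764] 1.0018485011911873 0.0
scene [ 0.034 -0.328  0.696]
dropper_bottle 0.69 [305.  308.1] [ 0.445 -0.071  0.01 ]
mist_bottle 0.72 [266.8 282.6] [0.443 0.018 0.01 ]
jar 0.6 [350.3 332. ] [ 0.458 -0.159  0.01 ]
specimen_cup 0.86 [229.3 262.1] [0.432 0.106 0.01 ]
bench_rack 0.81 [342.8 240.6] [ 0.637 -0.023  0.   ]
tape 0.61 [171.7 183.4] [0.521 0.383 0.   ]
tape 0.44 [231.6 263. ] [0.439 0.107 0.   ]
cell_a 0.97 [345.8 333.9] [ 0.453 -0.154  0.004]
cell_a 0.92 [228.7 263.9] [0.432 0.107 0.004]
cell_a 0.85 [264.8 285.8] [0.438 0.019 0.004]
cell_a 0.7 [305.9 310.1] [ 0.446 -0.072  0.004]
side [0.717 0.847 0.851]
dropper_bottle 0.92 [302.7 180.3] [ 0.439 -0.062  0.01 ]
mist_bottle 0.74 [285.9 157.1] [ 0.459 -0.169  0.01 ]
mist_bottle 0.61 [309.4 199.7] [0.443 0.014 0.01 ]
jar 0.57 [286.8 158.3] [ 0.458 -0.163  0.01 ]
jar 0.24 [310.5 201.9] [0.442 0.023 0.01 ]
specimen_cup 0.67 [322.8 223.7] [0.435 0.104 0.01 ]
bench_rack 0.87 [233.4 201.9] [ 0.634 -0.036  0.   ]
tape 0.7 [322.7 328.8] [ 0.519  0.378 -0.   ]
tape 0.49 [289.2 163.7] [ 0.454 -0.15   0.   ]
cell_a 0.95 [324.9 223.1] [0.427 0.098 0.004]
cell_a 0.64 [307.4 205.2] [0.452 0.027 0.004]
cell_a 0.55 [291.3 160.6] [ 0.446 -0.158  0.004]
cell_a 0.54 [303.8 181.5] [ 0.436 -0.063  0.004]
{'K': array([[325.1922621 ,   0.        , 276.03544398],
       [  0.        , 325.1922621 , 215.59097227],
       [  0.        ,   0.        ,   1.        ]]), 'hand_eye': array([[-1.20221619e-05,  9.57522450e-01,  2.88358730e-01,
        -7.40394828e-02],
       [ 2.95686763e-04, -2.88358714e-01,  9.57522409e-01,
        -1.42671538e-01],
       [ 9.99999956e-01,  9.67753489e-05, -2.79660019e-04,
        -7.70179419e-04],
       [ 0.00000000e+00,  0.00000000e+00,  0.00000000e+00,
         1.00000000e+00]])}
```

View pics/scene0.png

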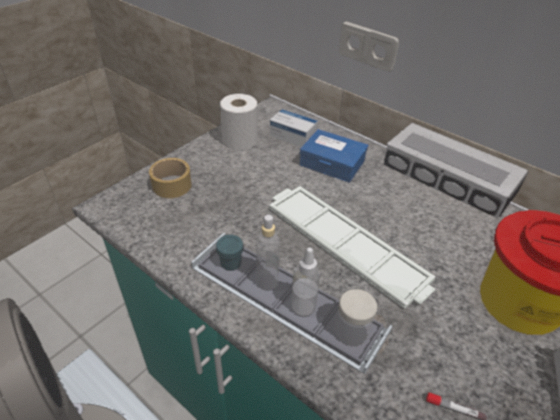

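View pics/side0.png

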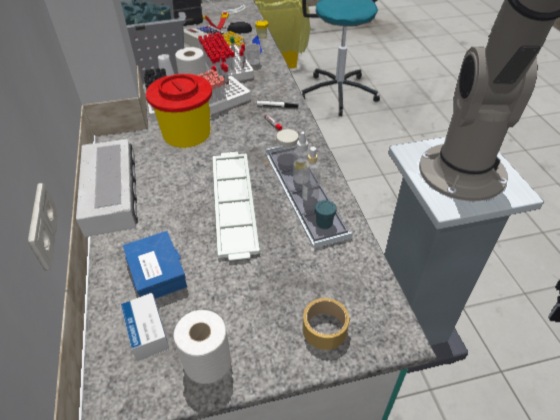

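The scene view shows, left to right, the cup (229,262), mist (267,283), dropper (305,308) and jar (350,332), with the white rack behind them. I'll rectify both views onto the rim plane to fit the two rows.

```bash
cat > rect.py <<'E'
from h import *
def warp(c,im,z):  # 2px/mm?? 1px=1mm ; u=(0.3-y)*1000, v=(0.75-x)*1000
    q=np.float32([[0,0],[600,0],[600,400],[0,400]])
    w=np.float32([proj(c,[.75-v/1000,.3-u/1000,z]) for u,v in q])
    return cv2.warpPerspective(im,cv2.getPerspectiveTransform(w,q),(600,400))
E
python3 - <<'E'
from rect import *
out=[]
for c in('scene','side'):
    im=cv2.imread(f'pics/{c}0.png'); W=warp(c,im,.018)
    for n in('bench_rack',):
        r=bot.cut_out(c,n)[0]; m=warp(c,r['pixels'].astype(np.uint8)*255,.018)
        pts=cv2.findNonZero(m);rc=cv2.minAreaRect(pts);(u,v),s,a=rc
        print(c,n,r['score'],'xy',.75-v/1000,.3-u/1000,s,a)
        cv2.polylines(W,[cv2.boxPoints(rc).astype(int)],True,(0,0,255),1)
    out.append(W[:330,50:520])
cv2.imwrite('pics/rect.png',np.vstack(out)[:,:][:,:]) 
im=np.vstack(out);print(im.shape)
cv2.imwrite('pics/rect.png',cv2.resize(im,None,fx=.9,fy=.9))
E
```

```text
scene bench_rack 0.77 xy 0.6291169509887695 -0.03240792846679691 (393.9552917480469, 114.2392807006836) 5.954107284545898
side bench_rack 0.69 xy 0.6343048248291016 -0.025555572509765645 (396.7936706542969, 102.36054229736328) 6.1988372802734375
(660, 470, 3)
```

View pics/rect.png

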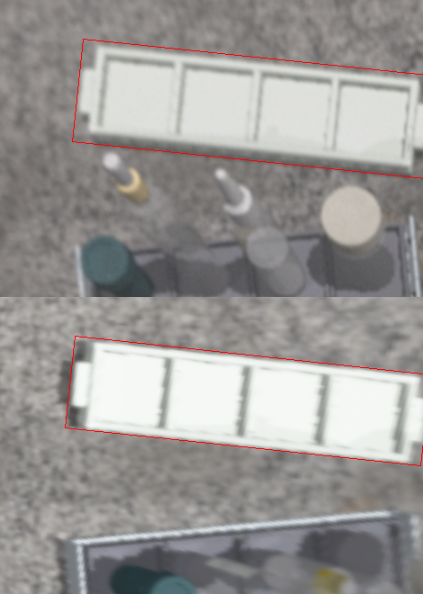

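The rack outline gives a centre of about (0.634, -0.030) and a yaw of about -6°. The cells are yawed about +5°. I'll work with the jaws along world x, which leaves the camera on the +y side, and go from left to right.

```bash
cat >> h.py <<'E'
from scipy.spatial.transform import Rotation as Ro
def to(x,y,z):
    o=bot.get_obs();q=o['tool_rot'];R=Ro.from_quat([q[1],q[2],q[3],q[0]])
    G=Ro.from_matrix(np.array([[0,0,1],[-1,0,0],[0,-1,0.]]))
    print('t',round(o['t'],2),'pos',np.round(o['eef_pos'],4),'lin',(R.inv().apply(np.array([x,y,z])-o['eef_pos'])).round(4),'dr',(R.inv()*G).as_rotvec(degrees=True).round(2),'w',o['gripper_width'],'F',np.round(o['contact_force'],1),'q6',np.round(o['q'],2))
E
python3 - <<'E'
from h import *
to(.433,.20,.25)
E
```

```text
t 0.9 pos [0.2565 0.6244 0.2313] lin [ 0.3245 -0.0187 -0.3255] dr [-0.   67.66  0.  ] w 0.9997698410060321 F [-0.8 -0.8 -0.4] q6 [-1.29  0.48  0.02  1.56 -0.01  1.11 -0.08]
```

```bash
python3 -m crank '[{"linear":[0.3245,-0.0187,-0.3255],"dr":[0,67.66,0],"hand":1},{"linear":[0.3245,-0.0187,-0.3255],"dr":[0,67.66,0],"hand":1},{"linear":[0.3245,-0.0187,-0.3255],"dr":[0,67.66,0],"hand":1},{"linear":[0.3245,-0.0187,-0.3255],"dr":[0,67.66,0],"hand":1},{"linear":[0.3245,-0.0187,-0.3255],"dr":[0,67.66,0],"hand":1},{"linear":[0.3245,-0.0187,-0.3255],"dr":[0,67.66,0],"hand":1},{"linear":[0.3245,-0.0187,-0.3255],"dr":[0,67.66,0],"hand":1},{"linear":[0.3245,-0.0187,-0.3255],"dr":[0,67.66,0],"hand":1},{"linear":[0.3245,-0.0187,-0.3255],"dr":[0,67.66,0],"hand":1},{"linear":[0.3245,-0.0187,-0.3255],"dr":[0,67.66,0],"hand":1}]' 40; python3 -c "
from h import *
to(.434,.105,.25)"
```

```text
t: 1.73
eef_pos: [0.4167, 0.2381, 0.2486]
tool_rot: [0.499, -0.498, 0.502, -0.501]
contact_force: [0.3, 0.1, -0.3]
gripper_width: 0.994
t 1.73 pos [0.4167 0.2381 0.2486] lin [ 0.133  -0.0015  0.0181] dr [-0.03 -0.35 -0.05] w 0.9941245309593282 F [ 0.3  0.1 -0.3] q6 [-1.    0.13  0.39  2.01 -0.06  1.01 -0.59]
```

```bash
python3 -m crank '[{"linear":[0.133,-0.0015,0.018],"dr":[0,-0.35,0],"hand":1},{"linear":[0.133,-0.0015,0.018],"dr":[0,-0.35,0],"hand":1},{"linear":[0.133,-0.0015,0.018],"dr":[0,-0.35,0],"hand":1},{"linear":[0.133,-0.0015,0.018],"dr":[0,-0.35,0],"hand":1},{"linear":[0.133,-0.0015,0.018],"dr":[0,-0.35,0],"hand":1},{"linear":[0.133,-0.0015,0.018],"dr":[0,-0.35,0],"hand":1}]'; cat >> h.py <<'E'
def wray(px):
    p=bot.camera_params('wrist');K=p['K'];H=p['hand_eye'];o=bot.get_obs();q=o['tool_rot']
    R=Ro.from_quat([q[1],q[2],q[3],q[0]]).as_matrix()
    d=np.array([px[0]-K[0,2],px[1]-K[1,2]])/K[0,0];th=np.linalg.norm(d)
    v=np.r_[d/th*np.sin(th),np.cos(th)]
    return R@H[:3,3]+o['eef_pos'],R@H[:3,:3]@v
def wz(px,z):
    c,d=wray(px);return c+d*(z-c[2])/d[2]
E
python3 - <<'E'
from h import *
o=bot.get_obs();im=bot.read_camera('wrist');cv2.imwrite('pics/w1.png',im)
for n,z in(('dropper_bottle',.01),('mist_bottle',.01),('jar',.01),('specimen_cup',.01),('cell_a',.004)):
    for r in bot.place_of('wrist',n)[:4 if n=='cell_a' else 1]: print(n,round(r['score'],2),np.round(r['xy'],0),wz(r['xy'],z).round(3))
    if n!='cell_a':
        for r in bot.cut_out('wrist',n)[:1]:print('  ext',r['extent'],r['score'])
to(.434,.105,.25)
E
```

```text
t: 2.23
eef_pos: [0.4345, 0.1071, 0.25]
tool_rot: [0.502, -0.501, 0.499, -0.499]
contact_force: [0.0, 0.5, 0.7]
gripper_width: 0.999
dropper_bottle 0.75 [279. 305.] [ 0.439 -0.063  0.01 ]
  ext [252.2, 280.6, 315.6, 335.8] 0.73
mist_bottle 0.74 [284. 253.] [0.444 0.017 0.01 ]
  ext [262.6, 237.4, 308.5, 337.5] 0.66
jar 0.48 [289. 354.] [ 0.456 -0.153  0.01 ]
  ext [298.9, 347.2, 311.1, 361.3] 0.52
specimen_cup 0.88 [276. 181.] [0.433 0.109 0.01 ]
  ext [252.8, 165.1, 298.5, 217.4] 0.71
cell_a 0.91 [273. 184.] [0.43  0.103 0.004]
cell_a 0.84 [281. 247.] [0.44  0.021 0.004]
t 2.73 pos [0.4343 0.1073 0.2497] lin [ 0.0023 -0.0003 -0.0003] dr [0.01 0.4  0.01] w 1.001421775474786 F [-1.  -0.1  0.4] q6 [-0.84  0.06  0.49  2.08 -0.04  1.01 -0.33]
```

View pics/w1.png

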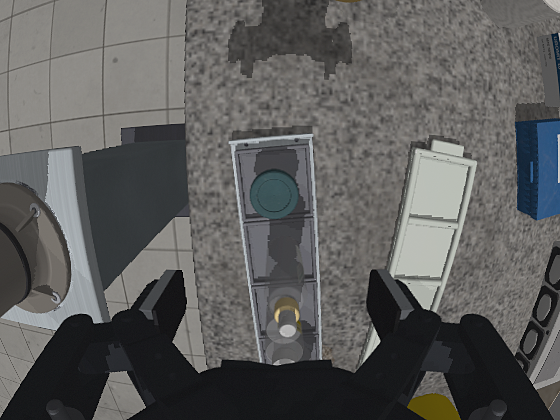

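The wrist view shows the cup at (275,194) between the jaws, the mist tip at (288,328), and the rack on the right. All estimates agree to within about 5 mm, so I'll descend on the cup.

```bash
python3 -m crank '[{"linear":[0.001,0.21,0],"dr":[0,0.4,0],"hand":1},{"linear":[0.001,0.214,0],"dr":[0,0.4,0],"hand":1},{"linear":[0.001,0.214,0],"dr":[0,0.4,0],"hand":1},{"linear":[0.001,0.214,0],"dr":[0,0.4,0],"hand":1},{"linear":[0.001,0.214,0],"dr":[0,0.4,0],"hand":1},{"linear":[0.001,0.214,0],"dr":[0,0.4,0],"hand":1},{"linear":[0.001,0.214,0],"dr":[0,0.4,0],"hand":1},{"linear":[0.001,0.214,0],"dr":[0,0.4,0],"hand":1}]'; python3 -m crank '[{"linear":[0,0,0],"dr":[0,0,0],"hand":-1},{"linear":[0,0,0],"dr":[0,0,0],"hand":-1},{"linear":[0,0,0],"dr":[0,0,0],"hand":-1},{"linear":[0,0,0],"dr":[0,0,0],"hand":-1},{"linear":[0,0,0],"dr":[0,0,0],"hand":-1},{"linear":[0,0,0],"dr":[0,0,0],"hand":-1},{"linear":[0,0,0],"dr":[0,0,0],"hand":-1},{"linear":[0,0,0],"dr":[0,0,0],"hand":-1},{"linear":[0,0,0],"dr":[0,0,0],"hand":-1},{"linear":[0,0,0],"dr":[0,0,0],"hand":-1}]' 30; python3 -c "
from h import *
cv2.imwrite('pics/w2.png',bot.read_camera('wrist'))
to(.434,.105,.10)"
```

```text
t: 3.4
eef_pos: [0.4352, 0.106, 0.0369]
tool_rot: [-0.5, 0.499, -0.5, 0.5]
contact_force: [0.6, -0.1, 0.6]
gripper_width: 0.998
t: 4.23
eef_pos: [0.4357, 0.1066, 0.0377]
tool_rot: [0.501, -0.498, 0.5, -0.5]
contact_force: [-2.2, -0.0, 13.7]
gripper_width: 0.586
t 4.28 pos [0.4356 0.1066 0.0377] lin [ 0.0015 -0.0624 -0.0015] dr [-0.17 -0.05 -0.12] w 0.5889746847326477 F [-1.8 -0.6 13.1] q6 [-0.68  0.45  0.37  2.25 -0.34  0.49 -0.05]
```

View pics/w2.png

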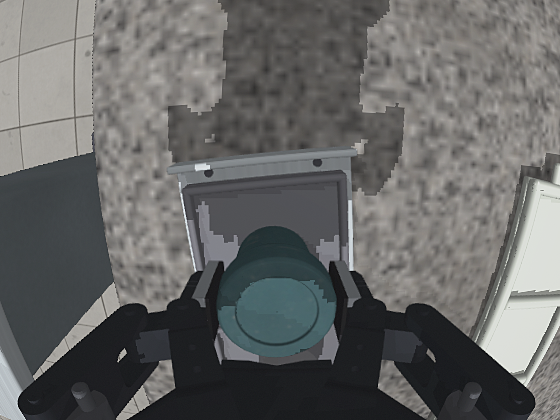

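```bash
python3 -m crank '[{"linear":[0,-0.03,0],"dr":[0,0,0],"hand":-1},{"linear":[0,-0.07,0],"dr":[0,0,0],"hand":-1},{"linear":[0,-0.08,0.03],"dr":[0,0,0],"hand":-1},{"linear":[0,-0.08,0.07],"dr":[0,0,0],"hand":-1},{"linear":[0,-0.08,0.11],"dr":[0,0,0],"hand":-1},{"linear":[0,-0.08,0.15],"dr":[0,0,0],"hand":-1},{"linear":[0,-0.08,0.184],"dr":[0,0,0],"hand":-1},{"linear":[0.02,-0.08,0.184],"dr":[0,0,0],"hand":-1},{"linear":[0.06,-0.08,0.184],"dr":[0,0,0],"hand":-1},{"linear":[0.10,-0.08,0.184],"dr":[0,0,0],"hand":-1}]';python3 -c "
from h import *
to(.620,-.161,.10)"
```

```text
t: 5.12
eef_pos: [0.619, 0.0067, 0.1164]
tool_rot: [0.501, -0.5, 0.499, -0.499]
contact_force: [0.0, -0.4, -0.0]
gripper_width: 0.584
t 5.12 pos [0.619  0.0067 0.1164] lin [0.1677 0.0163 0.0003] dr [-0.07  0.2  -0.04] w 0.5841699283125746 F [ 0.  -0.4 -0. ] q6 [-0.44  0.55  0.45  1.82 -0.31  0.84  0.16]
```

```bash
python3 -m crank '[{"linear":[0.04,0,0],"dr":[0,0,0],"hand":-1},{"linear":[0.08,0,0],"dr":[0,0,0],"hand":-1},{"linear":[0.12,0,0],"dr":[0,0,0],"hand":-1},{"linear":[0.155,0,0],"dr":[0,0,0],"hand":-1},{"linear":[0.167,0,0],"dr":[0,0,0],"hand":-1},{"linear":[0.167,0,0],"dr":[0,0,0],"hand":-1},{"linear":[0.167,0,0],"dr":[0,0,0],"hand":-1}]'
cat >> h.py <<'E'
def wproj(X):
    p=bot.camera_params('wrist');K=p['K'];H=p['hand_eye'];o=bot.get_obs();q=o['tool_rot']
    R=Ro.from_quat([q[1],q[2],q[3],q[0]]).as_matrix()
    t=R.T@(np.array(X)-o['eef_pos']);c=H[:3,:3].T@(t-H[:3,3]);r=np.hypot(c[0],c[1]);th=np.arctan2(r,c[2])
    return K[:2,2]+K[0,0]*th*c[:2]/r
RC=np.array([.634,-.030]);YAW=np.deg2rad(-6)
def comp(d,a=0):
    return RC+np.array([np.cos(YAW)*a-np.sin(YAW)*d,np.sin(YAW)*a+np.cos(YAW)*d])
def overlay(name):
    P={}
    im=bot.read_camera('wrist')
    for d in(.132,.044,-.044,-.132):
        pts=np.array([wproj([*comp(d+sy*.039,sx*.039),.018]) for sx,sy in((1,1),(1,-1),(-1,-1),(-1,1))])
        cv2.polylines(im,[pts.round().astype(int)],True,(0,0,255),1)
    cv2.imwrite(name,im)
E
python3 -c "
from h import *
overlay('pics/w3.png')
to(.620,-.161,.0377)"
```

```text
t: 5.7
eef_pos: [0.6182, -0.1615, 0.1165]
tool_rot: [-0.5, 0.499, -0.5, 0.501]
contact_force: [0.5, 1.0, -0.6]
gripper_width: 0.583
t 5.75 pos [ 0.6185 -0.1597  0.1162] lin [0.0014 0.0785 0.0015] dr [-0.04  0.01 -0.07] w 0.585771962225588 F [ 0.5  1.5 -1.2] q6 [-0.17  0.58  0.46  1.77 -0.32  0.87  0.43]
```

View pics/w3.png

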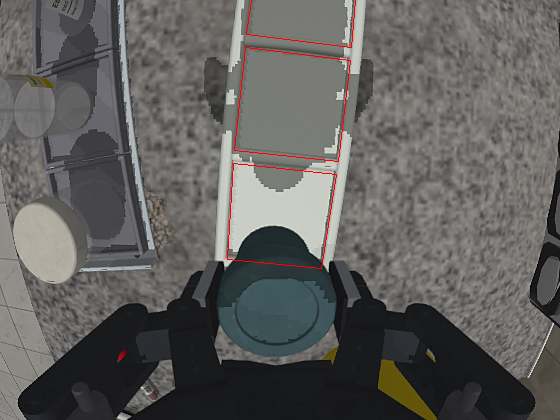

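The overlay matches the compartment walls to within about 2–3 px, so I'll lower the cup and release it.

```bash
python3 -m crank '[{"linear":[0.001,0.035,0.001],"dr":[0,0,0],"hand":-1},{"linear":[0.001,0.06,0.001],"dr":[0,0,0],"hand":-1},{"linear":[0.001,0.072,0.001],"dr":[0,0,0],"hand":-1},{"linear":[0.001,0.078,0.001],"dr":[0,0,0],"hand":-1},{"linear":[0.001,0.078,0.001],"dr":[0,0,0],"hand":-1},{"linear":[0.001,0.078,0.001],"dr":[0,0,0],"hand":-1}]'; python3 -m crank '[{"linear":[0,0,0],"dr":[0,0,0],"hand":-0.2},{"linear":[0,0,0],"dr":[0,0,0],"hand":0.5},{"linear":[0,0,0],"dr":[0,0,0],"hand":1},{"linear":[0,0,0],"dr":[0,0,0],"hand":1},{"linear":[0,0,0],"dr":[0,0,0],"hand":1},{"linear":[0,0,0],"dr":[0,0,0],"hand":1},{"linear":[0,-0.04,0],"dr":[0,0,0],"hand":1},{"linear":[0,-0.08,0],"dr":[0,0,0],"hand":1},{"linear":[0,-0.12,0],"dr":[0,0,0],"hand":1},{"linear":[0,-0.16,0],"dr":[0,0,0],"hand":1}]';python3 - <<'E'
from h import *
overlay('pics/w4.png')
to(.443,.016,.21)
E
```

```text
t: 6.25
eef_pos: [0.6199, -0.1609, 0.0385]
tool_rot: [0.501, -0.5, 0.5, -0.5]
contact_force: [-0.1, -0.1, 0.5]
gripper_width: 0.581
t: 7.08
eef_pos: [0.6187, -0.1624, 0.1994]
tool_rot: [0.499, -0.5, 0.5, -0.5]
contact_force: [0.5, 0.1, 0.1]
gripper_width: 1.002
t 7.13 pos [ 0.623  -0.1641  0.2082] lin [-0.1797 -0.0042 -0.1803] dr [-0.68 -0.11  0.1 ] w 1.0026602919693508 F [ 2.8 -1.   5.1] q6 [-0.21  0.48  0.51  1.69 -0.27  1.03  0.39]
```

View pics/w4.png

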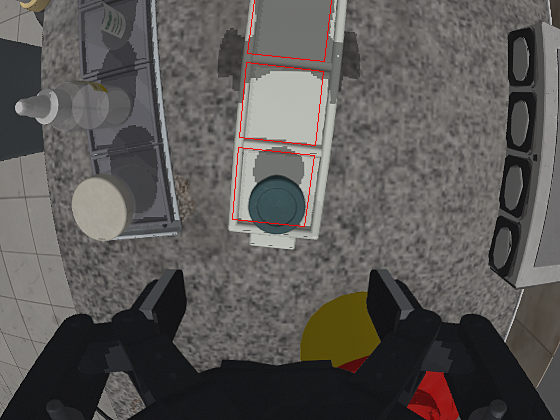

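The cup (277,203) stands inside the right-end compartment. The arm was still settling, so the overlay here isn't reliable. Next is the mist bottle.

```bash
python3 -m crank '[{"linear":[0,-0.025,0],"dr":[0,0,0],"hand":1},{"linear":[-0.18,-0.025,-0.179],"dr":[0,0,0],"hand":1},{"linear":[-0.18,-0.025,-0.179],"dr":[0,0,0],"hand":1},{"linear":[-0.18,-0.025,-0.179],"dr":[0,0,0],"hand":1},{"linear":[-0.18,-0.025,-0.179],"dr":[0,0,0],"hand":1},{"linear":[-0.18,-0.025,-0.179],"dr":[0,0,0],"hand":1},{"linear":[-0.18,-0.025,-0.179],"dr":[0,0,0],"hand":1},{"linear":[-0.18,-0.025,-0.179],"dr":[0,0,0],"hand":1},{"linear":[-0.18,-0.025,-0.179],"dr":[0,0,0],"hand":1},{"linear":[-0.18,-0.025,-0.179],"dr":[0,0,0],"hand":1}]';python3 - <<'E'
from h import *
im=bot.read_camera('wrist');cv2.imwrite('pics/w5.png',im)
for n in('mist_bottle','dropper_bottle'):
    for r in bot.place_of('wrist',n)[:1]: print(n,round(r['score'],2),r['xy'],wz(r['xy'],.01).round(4))
print('exp tip px',wproj([.444,.016,.18]),wproj([.444,.016,.01]))
to(.444,.016,.114)
E
```

```text
t: 7.97
eef_pos: [0.4407, 0.0179, 0.223]
tool_rot: [0.5, -0.5, 0.5, -0.5]
contact_force: [-0.5, 0.2, -0.2]
gripper_width: 1.004
mist_bottle 0.77 [279.3, 182.5] [0.4443 0.021  0.01  ]
dropper_bottle 0.71 [277.7, 254.9] [ 0.4422 -0.0665  0.01  ]
exp tip px [281.74603604 243.4175287 ] [279.1768929  186.75797625]
t 8.12 pos [0.4413 0.0168 0.2228] lin [0.0007 0.1088 0.0026] dr [-0.04 -0.18  0.03] w 0.9999399921474059 F [-0.2 -0.4 -0.5] q6 [-0.62  0.09  0.47  2.12 -0.05  0.94 -0.12]
```

View pics/w5.png

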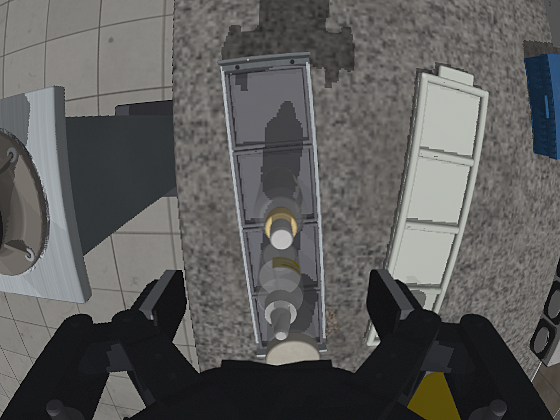

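The mist tip is at (281,237), which puts the bottle at (0.444, 0.019). I'll descend and grip.

```bash
python3 -m crank '[{"linear":[-0.002,0.03,0.002],"dr":[0,0,0],"hand":1},{"linear":[-0.002,0.06,0.002],"dr":[0,0,0],"hand":1},{"linear":[-0.002,0.09,0.002],"dr":[0,0,0],"hand":1},{"linear":[-0.002,0.109,0.002],"dr":[0,0,0],"hand":1},{"linear":[-0.002,0.109,0.002],"dr":[0,0,0],"hand":1},{"linear":[-0.002,0.109,0.002],"dr":[0,0,0],"hand":1}]'; python3 -m crank '[{"linear":[-0.002,0,0.002],"dr":[0,0,0],"hand":-1},{"linear":[-0.002,0,0.002],"dr":[0,0,0],"hand":-1},{"linear":[-0.002,0,0.002],"dr":[0,0,0],"hand":-1},{"linear":[0,0,0],"dr":[0,0,0],"hand":-1},{"linear":[0,0,0],"dr":[0,0,0],"hand":-1},{"linear":[0,0,0],"dr":[0,0,0],"hand":-1},{"linear":[0,0,0],"dr":[0,0,0],"hand":-1},{"linear":[0,0,0],"dr":[0,0,0],"hand":-1},{"linear":[0,0,0],"dr":[0,0,0],"hand":-1},{"linear":[0,0,0],"dr":[0,0,0],"hand":-1}]' 40; python3 -c "
from h import *
to(.629,-.074,.18)"
```

```text
t: 8.62
eef_pos: [0.4423, 0.0187, 0.1132]
tool_rot: [0.498, -0.5, 0.501, -0.501]
contact_force: [0.3, -0.6, -0.2]
gripper_width: 1.001
t: 9.45
eef_pos: [0.4439, 0.0206, 0.1151]
tool_rot: [0.501, -0.499, 0.5, -0.501]
contact_force: [-0.2, 1.6, 6.5]
gripper_width: 0.481
t 9.45 pos [0.4439 0.0206 0.1151] lin [ 0.0944 -0.0644  0.1853] dr [-0.21 -0.03 -0.08] w 0.4813960939690596 F [-0.2  1.6  6.5] q6 [-0.56  0.28  0.44  2.22 -0.19  0.67  0.01]
```

```bash
python3 -m crank '[{"linear":[0,-0.025,0],"dr":[0,0,0],"hand":-1},{"linear":[0,-0.045,0.005],"dr":[0,0,0],"hand":-1},{"linear":[0,-0.05,0.03],"dr":[0,0,0],"hand":-1},{"linear":[0,-0.05,0.065],"dr":[0,0,0],"hand":-1},{"linear":[0,-0.05,0.1],"dr":[0,0,0],"hand":-1},{"linear":[0.02,-0.05,0.13],"dr":[0,0,0],"hand":-1},{"linear":[0.045,-0.05,0.16],"dr":[0,0,0],"hand":-1},{"linear":[0.07,-0.05,0.177],"dr":[0,0,0],"hand":-1},{"linear":[0.085,-0.05,0.185],"dr":[0,0,0],"hand":-1},{"linear":[0.094,-0.05,0.185],"dr":[0,0,0],"hand":-1}]';python3 -m crank '[{"linear":[0,0,0],"dr":[0,0,0],"hand":-1},{"linear":[0,0,0],"dr":[0,0,0],"hand":-1},{"linear":[0,0,0],"dr":[0,0,0],"hand":-1}]';python3 -c "
from h import *
overlay('pics/w6.png')
to(.629,-.074,.115)"
```

```text
t: 10.28
eef_pos: [0.6283, -0.0773, 0.1637]
tool_rot: [-0.499, 0.499, -0.5, 0.501]
contact_force: [0.1, -1.3, -0.3]
gripper_width: 0.478
t: 10.53
eef_pos: [0.6264, -0.0723, 0.1636]
tool_rot: [0.5, -0.5, 0.5, -0.499]
contact_force: [-0.1, 0.9, -1.0]
gripper_width: 0.481
t 10.58 pos [ 0.6266 -0.0721  0.1637] lin [0.002  0.0487 0.0024] dr [ 0.03  0.08 -0.08] w 0.4801896483690464 F [ 0.1  0.1 -0.4] q6 [-0.32  0.51  0.46  1.75 -0.27  0.95  0.25]
```

View pics/w6.png

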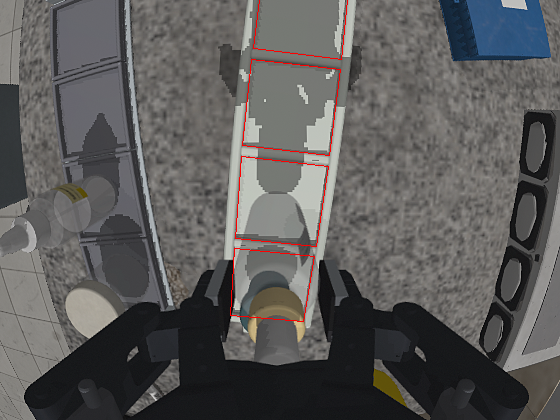

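The overlay fits again, and the bottle is upright above compartment -44. I'll lower and release it.

```bash
python3 -m crank '[{"linear":[0.001,0.02,0.003],"dr":[0,0,0],"hand":-1},{"linear":[0.001,0.037,0.003],"dr":[0,0,0],"hand":-1},{"linear":[0.001,0.045,0.003],"dr":[0,0,0],"hand":-1},{"linear":[0.001,0.049,0.003],"dr":[0,0,0],"hand":-1},{"linear":[0.001,0.049,0.003],"dr":[0,0,0],"hand":-1},{"linear":[0.001,0.049,0.003],"dr":[0,0,0],"hand":-1}]'; python3 -m crank '[{"linear":[0,0,0],"dr":[0,0,0],"hand":-0.2},{"linear":[0,0,0],"dr":[0,0,0],"hand":0.3},{"linear":[0,0,0],"dr":[0,0,0],"hand":1},{"linear":[0,0,0],"dr":[0,0,0],"hand":1},{"linear":[0,0,0],"dr":[0,0,0],"hand":1},{"linear":[0,0,0],"dr":[0,0,0],"hand":1},{"linear":[0,-0.03,0],"dr":[0,0,0],"hand":1},{"linear":[0,-0.07,0],"dr":[0,0,0],"hand":1},{"linear":[0,-0.105,0],"dr":[0,0,0],"hand":1},{"linear":[0,-0.105,0],"dr":[0,0,0],"hand":1}]';python3 - <<'E'
from h import *
to(.442,-.067,.22)
E
```

```text
t: 11.08
eef_pos: [0.6304, -0.0744, 0.1154]
tool_rot: [0.5, -0.5, 0.5, -0.5]
contact_force: [0.6, -0.7, -0.6]
gripper_width: 0.482
t: 11.92
eef_pos: [0.6342, -0.0764, 0.2273]
tool_rot: [-0.503, 0.497, -0.497, 0.503]
contact_force: [1.9, -0.2, 1.5]
gripper_width: 1.0
t 11.92 pos [ 0.6342 -0.0764  0.2273] lin [-0.0091  0.005  -0.1923] dr [-0.68 -0.09  0.02] w 1.0000768700822185 F [ 1.9 -0.2  1.5] q6 [-0.34  0.45  0.49  1.69 -0.24  1.06  0.23]
```

```bash
python3 -m crank '[{"linear":[-0.007,0,-0.187],"dr":[0,0,0],"hand":1},{"linear":[-0.007,0,-0.187],"dr":[0,0,0],"hand":1},{"linear":[-0.007,0,-0.187],"dr":[0,0,0],"hand":1},{"linear":[-0.007,0,-0.187],"dr":[0,0,0],"hand":1},{"linear":[-0.007,0,-0.187],"dr":[0,0,0],"hand":1},{"linear":[-0.007,0,-0.187],"dr":[0,0,0],"hand":1},{"linear":[-0.007,0,-0.187],"dr":[0,0,0],"hand":1},{"linear":[-0.007,0,-0.187],"dr":[0,0,0],"hand":1}]';python3 - <<'E'
from h import *
im=bot.read_camera('wrist');cv2.imwrite('pics/w7.png',im)
for n in('dropper_bottle','jar'):
    for r in bot.place_of('wrist',n)[:1]: print(n,round(r['score'],2),r['xy'],wz(r['xy'],.01).round(4))
print('exp tip px',wproj([.442,-.067,.166]))
to(.442,-.067,.1)
E
```

```text
t: 12.58
eef_pos: [0.4443, -0.0679, 0.2202]
tool_rot: [-0.5, 0.499, -0.5, 0.501]
contact_force: [0.3, 0.7, 0.9]
gripper_width: 0.999
dropper_bottle 0.56 [276.5, 185.6] [ 0.4444 -0.0669  0.01  ]
jar 0.89 [287.2, 259.6] [ 0.4568 -0.1562  0.01  ]
exp tip px [273.56926535 234.40310018]
t 12.73 pos [ 0.4444 -0.0681  0.2198] lin [-0.0012  0.1198 -0.0024] dr [-0.03 -0.04  0.04] w 1.0002957314607037 F [0.1 0.1 0.9] q6 [-0.46  0.11  0.52  2.11 -0.07  0.93  0.09]
```

View pics/w7.png

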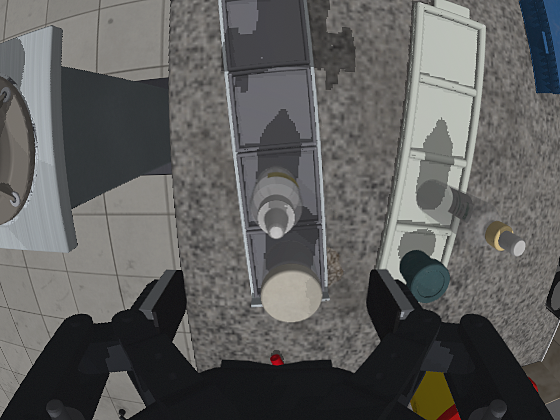

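The dropper tip is at (277,231), so it's at (0.444, -0.066), almost under the tool. The mist bottle and cup stand in the rack.

```bash
python3 -m crank '[{"linear":[-0.002,0.035,0],"dr":[0,0,0],"hand":1},{"linear":[-0.002,0.07,0],"dr":[0,0,0],"hand":1},{"linear":[-0.002,0.1,0],"dr":[0,0,0],"hand":1},{"linear":[-0.002,0.12,0],"dr":[0,0,0],"hand":1},{"linear":[-0.002,0.12,0],"dr":[0,0,0],"hand":1},{"linear":[-0.002,0.12,0],"dr":[0,0,0],"hand":1}]'; python3 -m crank '[{"linear":[0,0,0],"dr":[0,0,0],"hand":-1},{"linear":[0,0,0],"dr":[0,0,0],"hand":-1},{"linear":[0,0,0],"dr":[0,0,0],"hand":-1},{"linear":[0,0,0],"dr":[0,0,0],"hand":-1},{"linear":[0,0,0],"dr":[0,0,0],"hand":-1},{"linear":[0,0,0],"dr":[0,0,0],"hand":-1},{"linear":[0,0,0],"dr":[0,0,0],"hand":-1},{"linear":[0,0,0],"dr":[0,0,0],"hand":-1},{"linear":[0,0,0],"dr":[0,0,0],"hand":-1},{"linear":[0,0,0],"dr":[0,0,0],"hand":-1}]' 40; python3 -c "
from h import *
to(.639,.014,.18)"
```

```text
t: 13.23
eef_pos: [0.4431, -0.0664, 0.0991]
tool_rot: [0.499, -0.501, 0.501, -0.5]
contact_force: [-0.0, -0.3, 0.9]
gripper_width: 0.999
t: 14.07
eef_pos: [0.4444, -0.066, 0.1011]
tool_rot: [0.501, -0.499, 0.5, -0.501]
contact_force: [-1.3, 1.3, 8.0]
gripper_width: 0.527
t 14.07 pos [ 0.4444 -0.066   0.1011] lin [-0.0802 -0.0783  0.1948] dr [-0.15 -0.04 -0.04] w 0.5273666381398477 F [-1.3  1.3  8. ] q6 [-0.38  0.32  0.47  2.22 -0.24  0.64  0.25]
```

```bash
python3 -m crank '[{"linear":[0,-0.025,0],"dr":[0,0,0],"hand":-1},{"linear":[-0.01,-0.045,0],"dr":[0,0,0],"hand":-1},{"linear":[-0.035,-0.05,0.01],"dr":[0,0,0],"hand":-1},{"linear":[-0.06,-0.05,0.035],"dr":[0,0,0],"hand":-1},{"linear":[-0.075,-0.05,0.065],"dr":[0,0,0],"hand":-1},{"linear":[-0.08,-0.05,0.1],"dr":[0,0,0],"hand":-1},{"linear":[-0.08,-0.05,0.135],"dr":[0,0,0],"hand":-1},{"linear":[-0.08,-0.05,0.165],"dr":[0,0,0],"hand":-1},{"linear":[-0.08,-0.05,0.185],"dr":[0,0,0],"hand":-1},{"linear":[-0.08,-0.05,0.195],"dr":[0,0,0],"hand":-1}]';python3 -m crank '[{"linear":[0,0,0],"dr":[0,0,0],"hand":-1},{"linear":[0,0,0],"dr":[0,0,0],"hand":-1},{"linear":[0,0,0],"dr":[0,0,0],"hand":-1},{"linear":[0,0,0],"dr":[0,0,0],"hand":-1}]';python3 -c "
from h import *
overlay('pics/w8.png')
to(.639,.014,.101)"
```

```text
t: 14.9
eef_pos: [0.6412, 0.0142, 0.1503]
tool_rot: [-0.501, 0.499, -0.499, 0.501]
contact_force: [-0.5, -0.4, -1.8]
gripper_width: 0.525
t: 15.23
eef_pos: [0.6372, 0.0138, 0.1499]
tool_rot: [0.5, -0.5, 0.5, -0.5]
contact_force: [-0.1, -0.9, -1.2]
gripper_width: 0.525
t 15.28 pos [0.6373 0.0139 0.15  ] lin [-0.0001  0.049   0.0017] dr [ 0.02 -0.05 -0.03] w 0.5211158892396041 F [ 0.9  0.6 -0.7] q6 [-0.44  0.53  0.44  1.75 -0.28  0.93  0.12]
```

View pics/w8.png

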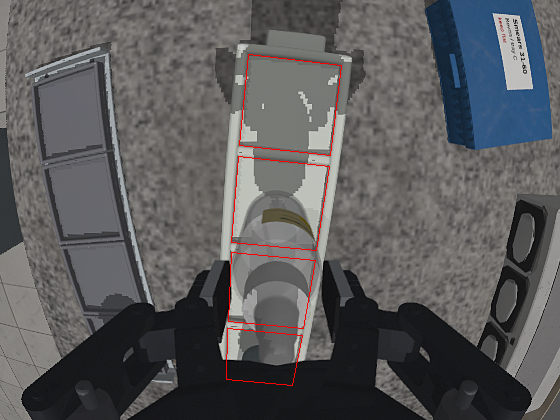

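The overlay fits the rack and the dropper is above compartment +44. I'll lower and release it.

```bash
python3 -m crank '[{"linear":[0,0.02,0.002],"dr":[0,0,0],"hand":-1},{"linear":[0,0.037,0.002],"dr":[0,0,0],"hand":-1},{"linear":[0,0.045,0.002],"dr":[0,0,0],"hand":-1},{"linear":[0,0.049,0.002],"dr":[0,0,0],"hand":-1},{"linear":[0,0.049,0.002],"dr":[0,0,0],"hand":-1},{"linear":[0,0.049,0.002],"dr":[0,0,0],"hand":-1}]'; python3 -m crank '[{"linear":[0,0,0],"dr":[0,0,0],"hand":-0.1},{"linear":[0,0,0],"dr":[0,0,0],"hand":0.4},{"linear":[0,0,0],"dr":[0,0,0],"hand":1},{"linear":[0,0,0],"dr":[0,0,0],"hand":1},{"linear":[0,0,0],"dr":[0,0,0],"hand":1},{"linear":[0,0,0],"dr":[0,0,0],"hand":1},{"linear":[0,-0.03,0],"dr":[0,0,0],"hand":1},{"linear":[0,-0.07,0],"dr":[0,0,0],"hand":1},{"linear":[0,-0.105,0],"dr":[0,0,0],"hand":1},{"linear":[0,-0.105,0],"dr":[0,0,0],"hand":1}]';python3 - <<'E'
from h import *
to(.457,-.157,.20)
E
```

```text
t: 15.78
eef_pos: [0.6404, 0.0137, 0.1014]
tool_rot: [-0.5, 0.5, -0.5, 0.5]
contact_force: [-0.9, -0.1, -1.1]
gripper_width: 0.522
t: 16.62
eef_pos: [0.6445, 0.0131, 0.2134]
tool_rot: [-0.503, 0.496, -0.498, 0.503]
contact_force: [2.2, -1.0, 1.2]
gripper_width: 1.001
t 16.62 pos [0.6445 0.0131 0.2134] lin [ 0.1704  0.011  -0.1874] dr [-0.68 -0.09 -0.07] w 1.0007061073709411 F [ 2.2 -1.   1.2] q6 [-0.46  0.47  0.47  1.69 -0.24  1.03  0.09]
```

```bash
python3 -m crank '[{"linear":[0,0,-0.182],"dr":[0,0,0],"hand":1},{"linear":[0,0,-0.182],"dr":[0,0,0],"hand":1},{"linear":[0,0,-0.182],"dr":[0,0,0],"hand":1},{"linear":[0.171,0,-0.182],"dr":[0,0,0],"hand":1},{"linear":[0.171,0,-0.182],"dr":[0,0,0],"hand":1},{"linear":[0.171,0,-0.182],"dr":[0,0,0],"hand":1},{"linear":[0.171,0,-0.182],"dr":[0,0,0],"hand":1},{"linear":[0.171,0,-0.182],"dr":[0,0,0],"hand":1},{"linear":[0.171,0,-0.182],"dr":[0,0,0],"hand":1},{"linear":[0.171,0,-0.182],"dr":[0,0,0],"hand":1}]';python3 -m crank '[{"linear":[0,0,0],"dr":[0,0,0],"hand":1},{"linear":[0,0,0],"dr":[0,0,0],"hand":1}]';python3 - <<'E'
from h import *
im=bot.read_camera('wrist')
for z,r,c in((.092,.0305,(0,0,255)),):
    pts=np.array([wproj([.457+r*np.cos(a),-.158+r*np.sin(a),z]) for a in np.linspace(0,6.3,40)])
    cv2.polylines(im,[pts.round().astype(int)],True,c,1)
cv2.imwrite('pics/w9.png',im)
for n in('jar',):
    for r in bot.place_of('wrist',n)[:1]: print(n,round(r['score'],2),r['xy'],wz(r['xy'],.01).round(4))
    e=bot.cut_out('wrist',n)[0]['extent'];print(e)
to(.457,-.158,.035)
E
```

```text
t: 17.45
eef_pos: [0.458, -0.1575, 0.2058]
tool_rot: [-0.499, 0.499, -0.501, 0.501]
contact_force: [0.3, 1.1, -0.3]
gripper_width: 0.998
t: 17.62
eef_pos: [0.4588, -0.1554, 0.2056]
tool_rot: [0.501, -0.5, 0.5, -0.499]
contact_force: [-0.0, -0.4, 0.3]
gripper_width: 1.007
jar 0.76 [272.8, 192.3] [ 0.4544 -0.1588  0.01  ]
[240.8, 164.2, 309.2, 249.2]
t 17.77 pos [ 0.4586 -0.1559  0.2056] lin [ 0.0021  0.1706 -0.0016] dr [ 0.01  0.09 -0.01] w 0.9952473340982215 F [ 0.1  0.4 -0.3] q6 [-0.31  0.21  0.59  2.06 -0.15  0.92  0.36]
```

View pics/w9.png

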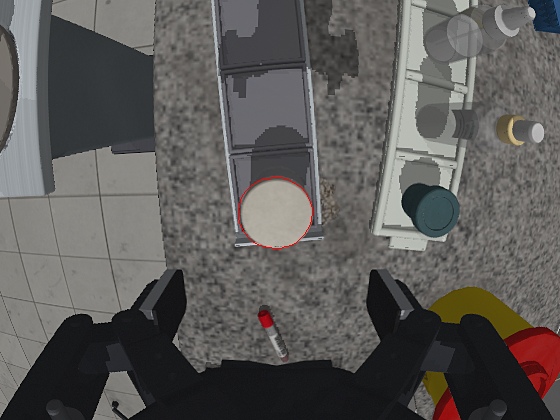

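The predicted lid circle lies exactly on the jar lid (276,213). I'll descend and grip.

```bash
python3 -m crank '[{"linear":[0.002,0.04,-0.001],"dr":[0,0,0],"hand":1},{"linear":[0.002,0.08,-0.001],"dr":[0,0,0],"hand":1},{"linear":[0.002,0.11,-0.001],"dr":[0,0,0],"hand":1},{"linear":[0.002,0.14,-0.001],"dr":[0,0,0],"hand":1},{"linear":[0.002,0.16,-0.001],"dr":[0,0,0],"hand":1},{"linear":[0.002,0.17,-0.001],"dr":[0,0,0],"hand":1},{"linear":[0.002,0.17,-0.001],"dr":[0,0,0],"hand":1},{"linear":[0.002,0.17,-0.001],"dr":[0,0,0],"hand":1}]'; python3 -m crank '[{"linear":[0,0,0],"dr":[0,0,0],"hand":-1},{"linear":[0,0,0],"dr":[0,0,0],"hand":-1},{"linear":[0,0,0],"dr":[0,0,0],"hand":-1},{"linear":[0,0,0],"dr":[0,0,0],"hand":-1},{"linear":[0,0,0],"dr":[0,0,0],"hand":-1},{"linear":[0,0,0],"dr":[0,0,0],"hand":-1},{"linear":[0,0,0],"dr":[0,0,0],"hand":-1},{"linear":[0,0,0],"dr":[0,0,0],"hand":-1},{"linear":[0,0,0],"dr":[0,0,0],"hand":-1},{"linear":[0,0,0],"dr":[0,0,0],"hand":-1}]' 40; python3 -c "
from h import *
to(.648,.101,.1)"
```

```text
t: 18.43
eef_pos: [0.4574, -0.159, 0.036]
tool_rot: [0.5, -0.5, 0.5, -0.5]
contact_force: [0.2, -0.2, 0.7]
gripper_width: 1.003
t: 19.27
eef_pos: [0.4583, -0.1592, 0.0372]
tool_rot: [-0.501, 0.499, -0.499, 0.501]
contact_force: [-0.8, -0.5, 5.8]
gripper_width: 0.691
t 19.27 pos [ 0.4583 -0.1592  0.0372] lin [-0.2603 -0.0622  0.1897] dr [-0.16 -0.04 -0.  ] w 0.6906470099930742 F [-0.8 -0.5  5.8] q6 [-0.14  0.5   0.43  2.17 -0.4   0.54  0.59]
```

```bash
python3 -m crank '[{"linear":[0,-0.03,0],"dr":[0,0,0],"hand":-1},{"linear":[0,-0.055,0],"dr":[0,0,0],"hand":-1},{"linear":[-0.02,-0.06,0],"dr":[0,0,0],"hand":-1},{"linear":[-0.06,-0.06,0],"dr":[0,0,0],"hand":-1},{"linear":[-0.1,-0.06,0],"dr":[0,0,0],"hand":-1},{"linear":[-0.14,-0.06,0],"dr":[0,0,0],"hand":-1},{"linear":[-0.18,-0.06,0],"dr":[0,0,0],"hand":-1},{"linear":[-0.22,-0.06,0],"dr":[0,0,0],"hand":-1},{"linear":[-0.25,-0.06,0.01],"dr":[0,0,0],"hand":-1},{"linear":[-0.26,-0.06,0.04],"dr":[0,0,0],"hand":-1}]';python3 -m crank '[{"linear":[0,0,0.035],"dr":[0,0,0],"hand":-1},{"linear":[0,0,0.075],"dr":[0,0,0],"hand":-1},{"linear":[0,0,0.11],"dr":[0,0,0],"hand":-1},{"linear":[0,0,0.135],"dr":[0,0,0],"hand":-1},{"linear":[0,0,0.15],"dr":[0,0,0],"hand":-1},{"linear":[0,0,0.15],"dr":[0,0,0],"hand":-1},{"linear":[0,0,0.15],"dr":[0,0,0],"hand":-1},{"linear":[0,0,0.15],"dr":[0,0,0],"hand":-1}]';python3 -c "
from h import *
overlay('pics/w10.png')
to(.648,.101,.037)"
```

```text
t: 20.1
eef_pos: [0.4937, 0.1073, 0.096]
tool_rot: [-0.502, 0.502, -0.5, 0.496]
contact_force: [-1.2, 0.1, -0.7]
gripper_width: 0.69
t: 20.77
eef_pos: [0.6462, 0.1008, 0.0959]
tool_rot: [0.5, -0.5, 0.5, -0.5]
contact_force: [-1.0, 0.0, 0.0]
gripper_width: 0.695
t 20.82 pos [0.646  0.101  0.0959] lin [-0.      0.0589  0.0021] dr [ 0.06 -0.04 -0.02] w 0.6911611737589143 F [-0.7  0.1 -1.1] q6 [-0.58  0.63  0.46  1.74 -0.36  0.86  0.05]
```

View pics/w10.png

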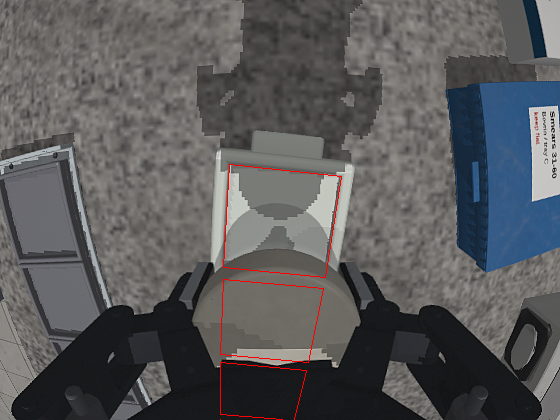

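The overlay matches the left-end compartment walls. I'll lower the jar, release it and retreat upward.

```bash
python3 -m crank '[{"linear":[0,0.025,0.002],"dr":[0,0,0],"hand":-1},{"linear":[0,0.043,0.002],"dr":[0,0,0],"hand":-1},{"linear":[0,0.053,0.002],"dr":[0,0,0],"hand":-1},{"linear":[0,0.059,0.002],"dr":[0,0,0],"hand":-1},{"linear":[0,0.059,0.002],"dr":[0,0,0],"hand":-1},{"linear":[0,0.059,0.002],"dr":[0,0,0],"hand":-1}]'; python3 -m crank '[{"linear":[0,0,0],"dr":[0,0,0],"hand":0.4},{"linear":[0,0,0],"dr":[0,0,0],"hand":1},{"linear":[0,0,0],"dr":[0,0,0],"hand":1},{"linear":[0,0,0],"dr":[0,0,0],"hand":1},{"linear":[0,0,0],"dr":[0,0,0],"hand":1},{"linear":[0,0,0],"dr":[0,0,0],"hand":1},{"linear":[0,-0.03,0],"dr":[0,0,0],"hand":1},{"linear":[0,-0.07,0],"dr":[0,0,0],"hand":1},{"linear":[0,-0.11,0],"dr":[0,0,0],"hand":1},{"linear":[0,-0.15,0],"dr":[0,0,0],"hand":1}]';python3 -m crank '[{"linear":[-0.04,-0.02,-0.04],"dr":[0,0,0],"hand":1},{"linear":[-0.08,-0.05,-0.08],"dr":[0,0,0],"hand":1},{"linear":[-0.12,-0.05,-0.12],"dr":[0,0,0],"hand":1},{"linear":[-0.15,-0.05,-0.15],"dr":[0,0,0],"hand":1},{"linear":[-0.15,-0.05,-0.15],"dr":[0,0,0],"hand":1},{"linear":[-0.15,-0.05,-0.15],"dr":[0,0,0],"hand":1},{"linear":[-0.15,-0.05,-0.15],"dr":[0,0,0],"hand":1},{"linear":[-0.15,-0.05,-0.15],"dr":[0,0,0],"hand":1}]';python3 - <<'E'
from h import *
A={}
for c in('scene','side'):
    im=bot.read_camera(c)
    for d,h,r in((.132,.092,.0305),(.044,.123,.023),(-.044,.144,.021),(-.132,.067,.026)):
        for z in(.012,h):
            rr=r if z>.02 or d>-.1 else .022
            pts=np.array([proj(c,[*(comp(d)+rr*np.array([np.cos(a),np.sin(a)])),z]) for a in np.linspace(0,6.3,30)])
            cv2.polylines(im,[(pts*8).astype(int)],True,(0,0,255),1,shift=3)
    for n,d in(('jar',.132),('dropper_bottle',.044),('mist_bottle',-.044),('specimen_cup',-.132),('tape',None)):
        rs=bot.place_of(c,n)
        if rs: print(c,n,round(rs[0]['score'],2),onz(c,rs[0]['xy'],.01 if d else 0).round(3),comp(d).round(3) if d else '')
    A[c]=im
a=A['scene'][150:340,190:460];b=A['side'][120:280,180:360]
cv2.imwrite('pics/fin_scene.png',cv2.resize(a,None,fx=2.9,fy=2.9,interpolation=2))
cv2.imwrite('pics/fin_side.png',cv2.resize(b,None,fx=3.6,fy=3.6,interpolation=2))
to(0,0,0)
E
```

```text
t: 21.32
eef_pos: [0.6492, 0.1009, 0.0375]
tool_rot: [-0.5, 0.5, -0.5, 0.5]
contact_force: [-0.1, 0.8, -0.3]
gripper_width: 0.695
t: 22.15
eef_pos: [0.6489, 0.1005, 0.1882]
tool_rot: [0.499, -0.5, 0.5, -0.5]
contact_force: [0.7, -0.1, 0.4]
gripper_width: 1.002
t: 22.82
eef_pos: [0.4992, 0.2514, 0.237]
tool_rot: [0.5, -0.5, 0.5, -0.5]
contact_force: [1.1, 0.1, 0.1]
gripper_width: 0.996
scene jar 0.76 [0.648 0.1   0.01 ] [0.648 0.101]
scene dropper_bottle 0.86 [0.645 0.017 0.01 ] [0.639 0.014]
scene mist_bottle 0.91 [ 0.634 -0.076  0.01 ] [ 0.629 -0.074]
scene specimen_cup 0.74 [ 0.623 -0.16   0.01 ] [ 0.62  -0.161]
scene tape 0.94 [0.522 0.382 0.   ] 
side jar 0.97 [0.653 0.092 0.01 ] [0.648 0.101]
side dropper_bottle 0.86 [0.647 0.024 0.01 ] [0.639 0.014]
side mist_bottle 0.76 [ 0.621 -0.079  0.01 ] [ 0.629 -0.074]
side tape 0.7 [0.517 0.384 0.   ] 
t 23.42 pos [0.4996 0.2508 0.2367] lin [ 0.2512  0.2367 -0.4993] dr [ 0.   -0.06  0.01] w 0.9976853644506606 F [ 0.9 -0.   0.8] q6 [-1.    0.3   0.52  1.86 -0.18  1.03 -0.4 ]
```

View pics/fin_scene.png

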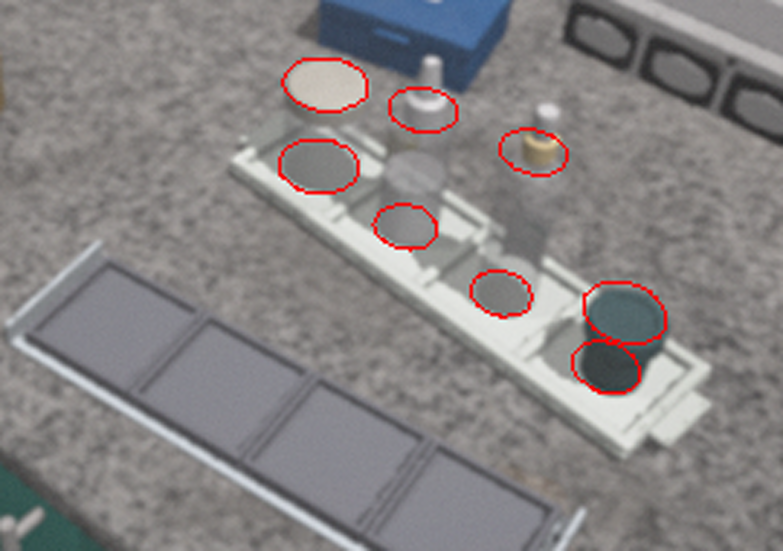

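View pics/fin_side.png

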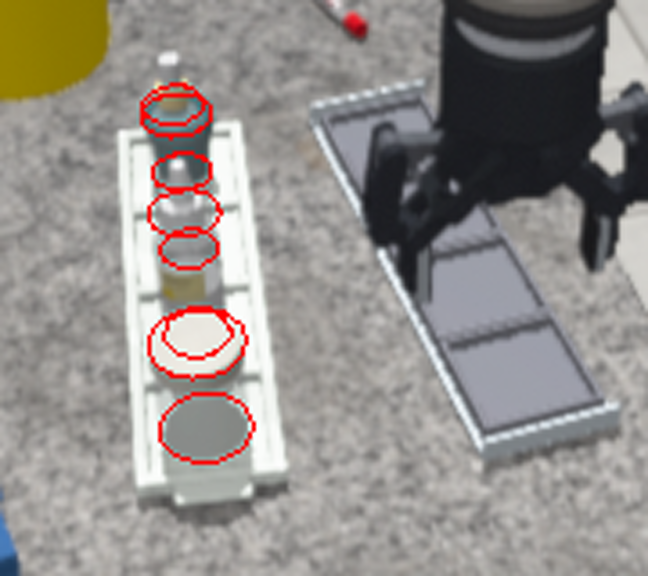

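The predicted base and shoulder circles coincide with all four standing containers in both views. Nothing leans and the tape hasn't moved, so I'll hand in.

```bash
python3 -c "
from station import bot
print(bot.hand_in())"
```

```text
the job is handed in; nothing more can be done
None
```

I moved all four containers into the rack in reverse order and handed the job in at about 23.4 s on the robot's clock. From the robot's left to right, the rack now holds the jar, dropper bottle, mist bottle and specimen cup.

**Position checks:** In the last scene and side pictures, the outlines expected for upright containers at the compartment centres matched all four. The scene network put each one within about 7 mm of its compartment centre. The tape roll is where it started, to within measuring error, and the gripper is clear with the fingers open.

**Disagreements:**
- The side network's positions were up to about 13 mm off the centres. I put this down to the bottles hiding one another from that side.
- The side network did not report the cup, but it shows standing in that picture.
- One early wrist overlay was offset because the arm was still settling, so I did not use it.

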